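# Open the descaler: draw the jug from under the shelf and lift off its push-and-turn cap

### The job

The kettle needs descaling: slide the white limescale-remover jug, whose handle sticks out in front, along the worktop until its cap is fully clear of the shelf above it, without bumping the shelf or disturbing the jars on it and the jam jar beside the jug. Then open its child-safety cap: press it down, twist it anticlockwise while it is down until it comes free (about a sixth of a turn), and lift it off, leaving the jug standing. Finish still holding the cap in the gripper, right way up, a few centimetres above the open neck.

Things in the scene. Friction and masses are not known exactly. Their poses are not given: they have to be found in the camera images.
- jug: White moulded limescale-remover jug (sizes in mm): body 150 long (its x) x 84 wide (y), shoulder 94 high; loop handle at its -x end, capped neck near its +x end. 0.6 to 1 kg. Origin: centre of its underside, z up. Stands on the worktop, handle end out in front of the shelf towards the robot, neck end under the shelf; slides on its base.
- jug_handle (a point): Grip point: middle of the straight top bar of the handle loop, 103 to -x of the jug's origin, 79 above the worktop. The bar runs along the jug's x, 20 wide (y), 18 high (70 to 88 above the worktop). Pinch it across its width from above: 28 of free bar between this point and the body, 37 to the far end of the loop, 40 open below the bar.
- jug_mouth (a point): Centre of the open top of the jug's neck, 45 along the jug's +x from its origin, 128 above the worktop; inside the cap at the start. Neck 35 in diameter with three locking lugs on its outside; the collar round its foot is 60 in diameter, 99.5 above the worktop.
- cap: Push-and-turn safety cap: grey ribbed cylinder, 52 in diameter, 34 high, on the neck; free to grip all round. Origin: centre of the lower edge of its skirt, z up, 106 above the worktop while locked; its x and y then lie along the jug's. A spring in the cap holds its three inner lugs in notches of the neck: locked, it cannot turn or rise.
- cap_top (a point): Centre of the cap's flat top, 34 above the cap's origin (140 above the worktop while locked). To open: press the cap down more than 3 (spring 6 N rising to 13 N; it bottoms at 6.5), keep it down and turn it anticlockwise seen from above; free from 50 deg on, best 63, blocked at 78. Then it rises by itself a few mm and lifts straight off. Pressing also holds the jug.
- shelf: Worktop shelf, fixed: pale wooden board 170 deep (x) x 420 wide (y), 16 thick, underside 155 and top 171 above the worktop, on steel wire end frames at y = -198 and +198, open between them. Origin: on the worktop under the board's centre; -x is its front. The centres of the jars on it are 105 to 120 behind its front edge.
- shelf_front (a point): Middle of the lower front edge of the shelf board, 85 to -x of the shelf's origin, 155 above the worktop; axes parallel to the shelf's.
- jam_jar: Screw-top jam jar, 65 x 69, 86 high, beside the jug, left or right of it, half under the shelf. Leave alone. Origin: centre of its underside.
- spice_a: A spice jar with a dark lid, 41 in diameter, 105 high, standing on the shelf board. Leave alone. Origin: centre of its underside.
- spice_b: A spice jar with a dark lid, 41 in diameter, 105 high, standing on the shelf board. Leave alone. Origin: centre of its underside.
- spice_c: A spice jar with a dark lid, 41 in diameter, 105 high, standing on the shelf board. Leave alone. Origin: centre of its underside.
Mind the look-alikes: they are no part of the job. Of the things shaped like the jug, the white one is meant.

How it is judged:
By the outcome, as a careful person would: the job done as asked, in the order asked, and still so for the second after the job is handed in, while the arm keeps its last pose, push and grip.
It also fails if it takes over 56 s, if anything falls off the work surface, if the arm or the gripper's body presses on something with over 40 N, if the wrist force passes 120 N, or if a joint passes its speed limit or range.

### The arm

A 7-joint arm with a two-finger parallel gripper is mounted at the origin on a cart in front of the work surface, level with it; the furniture and walls round the work are solid. World frame = base frame: x ahead of the robot, y to its left, z up, the work surface at z = 0. Lengths are in m, angles in rad, forces in N, time in s.
With the tool pointing down it reaches from about 0.4 to 0.85 m from the base axis. Payload 10.4 kg.
Tool frame: the origin (TCP) lies midway between the tips of the shut fingers; the grasp point (between the pads) lies 19 mm behind it (manip.tcp_to_grasp is the distance from the TCP to the grasp point, in m); z points along the fingers, y is the line along which they close (so a half turn about z gives the same grasp; the last joint's range is limited). The gripper opens to 85 mm and grips with 20 to 120 N. Pads are 22 mm wide; open, the fingers measure 114 mm over their backs; the gripper's body (76 mm by 85 mm) begins 54 mm behind the grasp point. The pads swing forward as they close: fully open they stand 13 mm farther back than shut.
Start: joints at [1.238, 0.332, -0.065, 1.46, 0.022, 1.35, -0.088], TCP at [0.191, -0.595, 0.231] pointing down, gripper open.
Joint ranges: [-2.6, 2.6], [-0.5, 2.12], [-1.47, 1.34], [0.16, 2.42], [-1.27, 4.41], [0.06, 2.06], [-2.6, 2.6]. Speed limits (rad/s): [2.22, 2.22, 2.79, 2.79, 3.14, 3.14, 3.14].

### API

Orientations are given as a unit quaternion [x, y, z, w].
In Python, from workcell import manip gives the robot as it stands.
- The arm moves only by the shell command python3 -m jog 'ROWS' [FORCE]. ROWS is a JSON object of lists of equal length, an entry for each row: "offset": the shift along the world's x, y, z in m, a list of three; "yaw": the turn about the world's z in degrees; "jaw": the closure, from 0 (fully open) to 1 (shut). A call has 1 to 20 rows; each row shifts and turns the commanded pose from where the row before left it; what a row does not reach is not made up. A row lasts 1/12 s, in which the tool goes at most 41.7 mm and 7.16 degrees, less where a joint would pass 70% of its speed; a pose out of reach is approached as far as the arm can. A call is refused whole if a number of a shift passes 0.0417 or a number of a turn 7.16, either way. A call with a gripper value outside its range is refused whole. The fingers move at their own pace and stop on an object; FORCE is the grip in N (left out, the last holds). Time passes only in rows, so rows that do not move let the fingers close. It gives the time, the measured TCP pose, the force, the opening and the grip force at its end, in the units of the state.
- manip.get_obs(): the state, without advancing time (a new reading comes with each control period).
- manip.camera(name): name is "scene" or "top" or "wrist"; returns a dict with "frame" (400x640x3 uint8, red, green, blue), "camera_matrix" (3x3 intrinsics, pixels), "distortion" ([k1, k2, p1, p2, k3] as OpenCV has them; the pictures are not rectified), "eye" and "attitude" of the camera in the world; the wrist camera has in their place "hand_eye" (4x4, takes a point from camera to tool coordinates, whose origin is the TCP and whose axes are the flange's). Camera axes: x right, y up, looking along -z (the intrinsics and any distortion apply to the point x, -y, -z); pixel columns grow to the right and rows downward; lengths in m; the calibration is good to about 2 mm. A picture is of the moment at which its call begins: read the wrist's pose just before it. There is no depth.
- manip.hand_in(): hands the job in; it is judged then, once.
Trained networks look in a picture, given as the dict that the camera call returned (one of the last four; its "shot" number tells which), for a name from the list of things; names that differ only in an ending like _2 or _b are one class to them, and where a whole thing is asked for, a point or a joint stands for the part that bears it (a point fixed in the world has none). Each returns a list of dicts, best first, with "score" (0 to 1); they miss things now and then, are a little off and sometimes report something else, mostly with a low value. They report only what shows in the picture. A call takes as long as a camera call. They do not tell look-alikes from the thing itself.
- manip.masks_of(picture, name): "region" (400x640 bool, what is visible of it).
- manip.tip_of(picture, name): "at" ([x, y, z] in m, in world coordinates, good to about 4 mm: a listed point, or the origin of a listed thing).
The state is a dict: "clock": time; "joint_pos": joint angles; "joint_velocities": joint speeds; "tau": joint torques, N m; "position": TCP position; "ee_rot": TCP orientation; "ft_force": force on the tool from outside, world axes, zero at the start; "torque": the same for the moment, N m; "grip_width": opening from 0.0 (shut) to 1.0 (fully open); "grasp_force": force on a finger pad.
Only numpy, scipy, OpenCV 4.12 (cv2) and the standard library are available. Lean on these libraries where they do the work, as an engineer would, in place of code of your own. Each camera call takes 0.05 s, during which the arm holds its last target. There are 200 camera calls.

## Working session

There is one attempt and no reset: what is moved stays moved. The work goes in short steps, Python scripts to look and compute and a shell command to move; the robot and the scene stay as the last step left them, time stands still between calls to the robot, and variables do not carry over. Pictures are saved under pics/ and viewed, at most 10 in all, crops included, and the job is handed in when it is done.

```bash
mkdir -p pics; ls
cat > h.py <<'E'
import numpy as np, cv2
from workcell import manip
from scipy.spatial.transform import Rotation as R
def save(n,c): cv2.imwrite(f'pics/{n}.png',c['frame'][:,:,::-1])
E
python3 - <<'E'
from h import *
o=manip.get_obs(); print({k:np.round(v,3) for k,v in o.items()}); print(manip.tcp_to_grasp)
ims=[]
for n in ['scene','top']:
    c=manip.camera(n); save(n,c); print(n,c['eye'],c['attitude'],c['camera_matrix'],c['distortion'])
    for t in ['jug','jug_handle','cap_top','cap','jug_mouth','shelf_front','shelf','jam_jar','spice_a']:
        for d in manip.tip_of(c,t): print(t,np.round(d['at'],3),round(d['score'],2))
E
```

```text
pics
{'clock': np.float64(0.0), 'joint_pos': array([ 1.238,  0.333, -0.065,  1.461,  0.022,  1.35 , -0.089]), 'joint_velocities': array([-0.002, -0.001,  0.001, -0.   , -0.002,  0.001,  0.001]), 'tau': array([ 0.0000e+00, -6.2544e+01,  4.9000e-02, -3.9161e+01,  1.6000e-02,
        1.0000e-02, -0.0000e+00]), 'position': array([ 0.19 , -0.595,  0.23 ]), 'ee_rot': array([ 0.988,  0.154, -0.   , -0.001]), 'ft_force': array([-0.229, -0.164, -0.285]), 'torque': array([0.011, 0.06 , 0.028]), 'grasp_force': np.float64(0.0), 'grip_width': np.float64(0.998)}
0.0187
scene [0.11537684 0.76930127 0.49310287] [-0.17861062  0.51353194  0.78604658 -0.29413258] [[456.11382299   0.         318.19846824]
 [  0.         456.11382299 200.25701588]
 [  0.           0.           1.        ]] [-0.07187616  0.          0.          0.          0.        ]
jug [0.445 0.012 0.003] 0.88
jug [ 0.655  0.207 -0.002] 0.62
jug_handle [0.378 0.081 0.084] 0.81
jug_handle [0.551 0.221 0.08 ] 0.72
cap_top [0.697 0.204 0.142] 0.75
cap [0.699 0.205 0.106] 0.67
jug_mouth [ 0.481 -0.032  0.129] 0.65
jug_mouth [0.7   0.204 0.128] 0.59
shelf_front [0.642 0.12  0.155] 0.59
jam_jar [ 0.65   0.021 -0.004] 0.59
spice_a [0.757 0.054 0.169] 0.77
spice_a [0.754 0.127 0.169] 0.77
spice_a [ 0.753 -0.03   0.17 ] 0.61
top [0.49598657 0.08339004 1.04241147] [ 0.07022835 -0.03480641 -0.69719357  0.71258516] [[482.57606218   0.         322.99846414]
 [  0.         482.57606218 201.02256158]
 [  0.           0.           1.        ]] [0.05156204 0.         0.         0.         0.        ]
jug [0.452 0.008 0.001] 0.77
jug [0.654 0.206 0.004] 0.73
jug_handle [0.55  0.221 0.079] 0.84
jug_handle [0.379 0.077 0.08 ] 0.56
jug_mouth [ 0.48  -0.021  0.128] 0.76
shelf_front [0.643 0.123 0.15 ] 0.56
jam_jar [0.648 0.021 0.   ] 0.88
spice_a [0.754 0.121 0.17 ] 0.83
spice_a [ 0.753 -0.03   0.173] 0.77
spice_a [0.753 0.046 0.171] 0.61
```

View pics/scene.png

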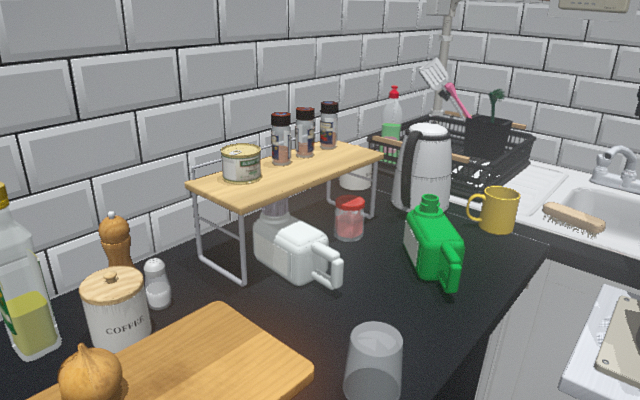

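View pics/top.png

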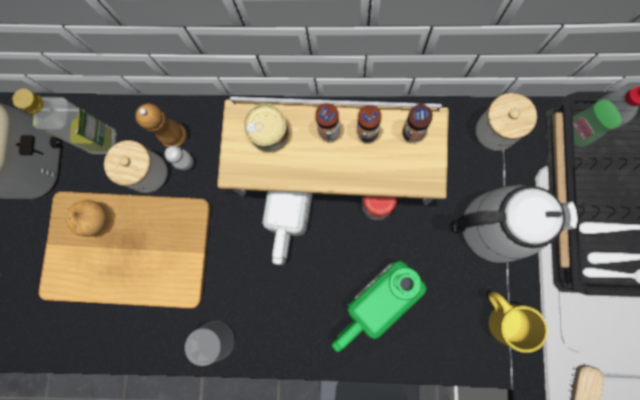

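The white jug shows at scene (290,245) and top (288,215), under the shelf with its cap hidden. The only thing that could be mistaken for it is the green jug, at scene (433,240) and top (385,300), which stands in the open. I choose the white one. I'll check it in a close crop and measure from two views, with the kettle's height as an obstacle check.

```bash
cat >> h.py <<'E'
def pose(c,o=None):
    "camera rotation (cam->world), eye"
    if 'hand_eye' in c:
        T=np.eye(4);T[:3,:3]=R.from_quat(o['ee_rot']).as_matrix();T[:3,3]=o['position'];T=T@np.array(c['hand_eye']);return T[:3,:3],T[:3,3]
    a=np.array(c['attitude']); return (R.from_quat(a).as_matrix() if a.size==4 else a), np.array(c['eye'])
F=np.diag([1.,-1,-1])
def ray(c,uv,o=None):
    Rm,e=pose(c,o); p=cv2.undistortPoints(np.array([[uv]],float),c['camera_matrix'],np.array(c['distortion']))[0,0]
    d=Rm@F@np.array([p[0],p[1],1.]); return e,d/np.linalg.norm(d)
def proj(c,P,o=None):
    Rm,e=pose(c,o); q=F@Rm.T@(np.array(P)-e); return cv2.projectPoints(q[None],np.zeros(3),np.zeros(3),c['camera_matrix'],np.array(c['distortion']))[0].ravel()
def tri(rays):
    A=sum(np.eye(3)-np.outer(d,d) for e,d in rays); b=sum((np.eye(3)-np.outer(d,d))@e for e,d in rays); return np.linalg.solve(A,b)
def onz(r,z): e,d=r; return e+d*(z-e[2])/d[2]
E
python3 - <<'E'
from h import *
s=manip.camera('scene'); t=manip.camera('top')
print('kettle top',tri([ray(s,(431,128)),ray(t,(533,215))]))
# handle outer end, by eye: scene end of loop / top
for nm,a,b in [('handle end top',(333,250),(278,259)),('bar/body',(308,243),(283,232))]: print(nm,tri([ray(s,a),ray(t,b)]))
print('proj handle',proj(s,[.5505,.221,.079]),proj(t,[.5505,.221,.079]))
print('shelf front edge top px->', [onz(ray(t,p),.171).round(3) for p in [(219,189),(447,196)]])
a=s['frame'][170:310,220:380]; b=t['frame'][170:280,240:400]
cv2.imwrite('pics/crop.png',np.vstack([cv2.resize(a,(480,420))[:,:,::-1][:300],cv2.resize(b,(480,330))[:,:,::-1][:300]]))
E
```

```text
kettle top [ 0.59969969 -0.23041839  0.20921606]
handle end top [0.52612051 0.22193247 0.09253247]
bar/body [0.58284536 0.21775223 0.08219056]
proj handle [325.6582405  252.25911516] [278.29902191 244.39476858]
shelf front edge top px-> [array([0.645, 0.322, 0.171]), array([ 0.639, -0.095,  0.171])]
```

View pics/crop.png

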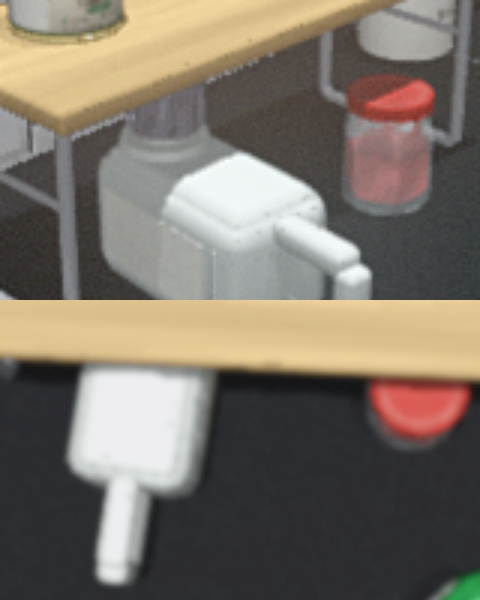

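The crop confirms the white jug: grey ribbed cap under the board at crop (165,110), handle bar at (315,240), and the red jam jar at its right, (390,145). The handle is at about (0.55, 0.221, 0.08) in both views, the jug's yaw is about -8°, and the shelf front is at x≈0.64. The kettle is about 0.21 high, so I'll travel high.

```bash
python3 -m jog '{"offset":[[0.005,0.015,0.036],[0.005,0.015,0.036],[0.005,0.015,0.036],[0.005,0.015,0.02],[0.022,0.034,0],[0.022,0.034,0],[0.022,0.034,0],[0.022,0.034,0],[0.022,0.034,0],[0.022,0.034,0],[0.01,0.04,0],[0.01,0.04,0],[0.01,0.04,0],[0.01,0.04,0],[0.01,0.04,0],[0.01,0.04,0],[0.01,0.04,0],[0.01,0.04,0],[0.01,0.04,0],[0.01,0.04,0]],"yaw":[7,7,7,7,7,7,7,7,7,7,7,7,7,7,7,7,7,7,7,7],"jaw":[0,0,0,0,0,0,0,0,0,0,0,0,0,0,0,0,0,0,0,0]}'
python3 -m jog '{"offset":[[0.0,0.038,-0.01],[0.0,0.038,-0.01],[0.0,0.038,-0.015],[0.0,0.035,-0.02],[0,0,-0.01],[0,0,0]],"yaw":[7,7,0,0,0,0],"jaw":[0,0,0,0,0,0]}'
python3 - <<'E'
from h import *
o=manip.get_obs(); Rm=R.from_quat(o['ee_rot']).as_matrix(); print(o['position'],o['joint_pos'].round(2),'tool y az',np.degrees(np.arctan2(Rm[1,1],Rm[0,1])))
c=manip.camera('wrist'); save('w1',c); print(pose(c,o)[1])
for t in ['jug','jug_handle','cap_top','jug_mouth','shelf_front','jam_jar']:
    for d in manip.tip_of(c,t): print(t,np.round(d['at'],3),round(d['score'],2))
E
```

```text
clock: 2.77
position: [0.4425, 0.0709, 0.3598]
ee_rot: [0.19, 0.982, -0.0, 0.001]
ft_force: [1.5, -0.5, -0.1]
grip_width: 1.0
grasp_force: 0.0
clock: 3.27
position: [0.441, 0.2192, 0.2923]
ee_rot: [0.07, 0.998, -0.0, -0.002]
ft_force: [0.6, -1.3, 0.3]
grip_width: 1.002
grasp_force: 0.0
[0.44100717 0.21924303 0.29233035] [ 0.42  0.09 -1.02  1.66  0.08  1.44  0.83] tool y az 82.00543173111375
[0.36057322 0.23194155 0.43476214]
jug [ 0.65   0.209 -0.002] 0.85
jug [0.45  0.004 0.002] 0.58
jug_handle [0.38  0.078 0.078] 0.66
jug_handle [0.55  0.221 0.079] 0.64
cap_top [0.697 0.204 0.104] 0.33
jug_mouth [ 0.486 -0.022  0.132] 0.75
shelf_front [0.643 0.119 0.157] 0.88
jam_jar [0.644 0.022 0.001] 0.65
```

View pics/w1.png

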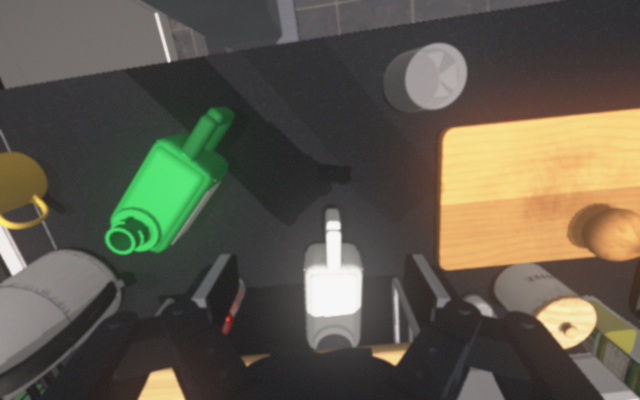

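The wrist view shows the white handle bar at (333,240), centred and aligned between the fingers, with the green jug well off to the left at (165,190). The handle measures (0.550, 0.221, 0.079), matching the other two views, so I'll go to the grip.

```bash
python3 -m jog '{"offset":[[0.036,0.0005,-0.015],[0.036,0.0005,-0.015],[0.035,0.0005,-0.015],[0,0,-0.03],[0,0,-0.03],[0,0,-0.03],[0,0,-0.03],[0,0,-0.03],[0,0,-0.025],[0,0,-0.012],[0,0,0],[0,0,0]],"yaw":[0,0,0,0,0,0,0,0,0,0,0,0],"jaw":[0,0,0,0,0,0,0,0,0,0,0,0]}' 
python3 -m jog '{"offset":[[0,0,0],[0,0,0],[0,0,0],[0,0,0],[0,0,0],[0,0,0],[0,0,0],[0,0,0]],"yaw":[0,0,0,0,0,0,0,0],"jaw":[1,1,1,1,1,1,1,1]}' 50
```

```text
clock: 4.62
position: [0.55, 0.2191, 0.0632]
ee_rot: [0.072, 0.997, 0.0, 0.0]
ft_force: [1.0, 0.9, 0.9]
grip_width: 1.004
grasp_force: 0.0
clock: 5.28
position: [0.5499, 0.2199, 0.063]
ee_rot: [0.072, 0.997, 0.0, 0.0]
ft_force: [-0.9, 0.7, 5.8]
grip_width: 0.222
grasp_force: 49.3
```

```bash
python3 -m jog '{"offset":[[-0.003,0.0004,0],[-0.005,0.0007,0],[-0.008,0.001,0],[-0.008,0.001,0],[-0.008,0.001,0],[-0.009,0.001,0],[-0.009,0.001,0],[-0.009,0.001,0],[-0.009,0.001,0],[-0.009,0.001,0]],"yaw":[0,0,0,0,0,0,0,0,0,0],"jaw":[1,1,1,1,1,1,1,1,1,1]}'
python3 -m jog '{"offset":[[-0.009,0.001,0],[-0.009,0.001,0],[-0.009,0.001,0],[-0.009,0.001,0],[-0.009,0.001,0],[-0.009,0.001,0],[-0.008,0.001,0],[-0.006,0.001,0],[-0.003,0,0],[0,0,0],[0,0,0]],"yaw":[0,0,0,0,0,0,0,0,0,0,0],"jaw":[1,1,1,1,1,1,1,1,1,1,1]}'
python3 - <<'E'
from h import *
print(manip.get_obs()['joint_pos'].round(2))
for n in ['scene','top']:
    c=manip.camera(n); save(n+'2',c)
    for t in ['jug','jug_handle','cap_top','cap','shelf_front','jam_jar','spice_a']:
        for d in manip.tip_of(c,t): print(n,t,np.round(d['at'],3),round(d['score'],2))
E
```

```text
clock: 6.12
position: [0.4742, 0.2278, 0.063]
ee_rot: [0.073, 0.997, 0.0, 0.002]
ft_force: [6.0, -0.5, 2.6]
grip_width: 0.221
grasp_force: 48.4
clock: 7.03
position: [0.4024, 0.2362, 0.063]
ee_rot: [0.072, 0.997, 0.0, 0.001]
ft_force: [1.1, -0.6, 7.4]
grip_width: 0.228
grasp_force: 49.4
[ 0.29  0.32 -1.01  2.01  0.33  0.98  0.54]
scene jug [0.445 0.009 0.004] 0.78
scene jug [ 0.509  0.222 -0.   ] 0.64
scene jug_handle [0.405 0.235 0.08 ] 0.98
scene jug_handle [0.38  0.08  0.082] 0.91
scene cap_top [0.549 0.218 0.14 ] 0.96
scene cap [0.551 0.22  0.107] 0.82
scene cap [0.755 0.126 0.17 ] 0.3
scene shelf_front [0.642 0.116 0.155] 0.98
scene shelf_front [0.404 0.236 0.081] 0.54
scene shelf_front [0.757 0.054 0.169] 0.19
scene jam_jar [ 0.648  0.022 -0.   ] 0.67
scene spice_a [ 0.754 -0.031  0.172] 0.97
scene spice_a [0.756 0.054 0.166] 0.75
scene spice_a [0.756 0.124 0.171] 0.6
top jug [0.448 0.01  0.002] 0.9
top jug [0.503 0.223 0.004] 0.62
top jug_handle [0.378 0.078 0.079] 0.83
top jug_handle [0.403 0.237 0.081] 0.73
top cap_top [0.546 0.218 0.141] 0.85
top cap [0.551 0.216 0.107] 0.78
top shelf_front [0.643 0.119 0.148] 0.77
top jam_jar [ 0.646  0.023 -0.004] 0.58
top spice_a [0.751 0.049 0.171] 0.91
top spice_a [0.757 0.125 0.171] 0.71
top spice_a [ 0.755 -0.032  0.17 ] 0.6
```

```bash
python3 -m jog '{"offset":[[0,0,0],[0,0,0],[0,0,0],[0,0,0],[0,0,0],[0,0,0.01],[0,0,0.02],[0,0,0.03],[0,0,0.035],[0,0,0.035],[0.02,0,0.025],[0.035,-0.005,0],[0.035,-0.005,0],[0.03,-0.005,0],[0.015,0,0],[0,0,0]],"yaw":[0,0,0,0,0,0,0,0,0,0,-4,-5,-5,-5,-5,0],"jaw":[0,0,0,0,0,0,0,0,0,0,0,0,0,0,0,0]}'
python3 - <<'E'
from h import *
o=manip.get_obs();print(o['joint_pos'].round(2))
for n in ['scene','top','wrist']:
    c=manip.camera(n); save(n+'3',c)
    for t in ['jug','jug_handle','cap_top','cap','shelf_front']:
        for d in manip.tip_of(c,t): print(n,t,np.round(d['at'],3),round(d['score'],2))
    for m in manip.masks_of(c,'cap')[:1]:
        ys,xs=np.nonzero(m['region']); print('mask',xs.min(),xs.max(),ys.min(),ys.max())
E
```

```text
clock: 9.17
position: [0.5392, 0.2201, 0.2172]
ee_rot: [0.282, 0.959, 0.001, -0.001]
ft_force: [-0.5, 1.0, 0.9]
grip_width: 1.001
grasp_force: 0.0
[ 0.28  0.39 -0.94  1.56  0.32  1.35  0.31]
scene jug [ 0.506  0.223 -0.001] 0.87
scene jug [0.447 0.012 0.003] 0.57
scene jug_handle [0.381 0.078 0.083] 0.78
scene jug_handle [0.402 0.235 0.079] 0.6
scene jug_handle [0.641 0.117 0.154] 0.57
scene jug_handle [ 0.754 -0.03   0.175] 0.35
scene cap_top [0.549 0.217 0.142] 0.7
scene cap_top [0.547 0.219 0.108] 0.53
scene cap [0.553 0.217 0.106] 0.9
scene shelf_front [0.64  0.117 0.153] 0.72
mask 314 344 215 245
top jug [0.45  0.01  0.004] 0.97
top jug [0.505 0.222 0.005] 0.85
top jug_handle [0.377 0.079 0.081] 0.82
top cap_top [0.549 0.215 0.142] 0.74
top cap [0.549 0.216 0.107] 0.73
top shelf_front [0.642 0.121 0.151] 0.68
mask 275 291 231 251
wrist jug [ 0.446  0.004 -0.004] 0.79
wrist jug [ 0.505  0.226 -0.006] 0.69
wrist jug_handle [0.377 0.078 0.076] 0.97
wrist jug_handle [0.402 0.233 0.077] 0.81
wrist cap_top [0.55  0.211 0.14 ] 0.9
wrist cap [0.546 0.216 0.103] 0.85
mask 294 355 181 248
```

View pics/scene3.png

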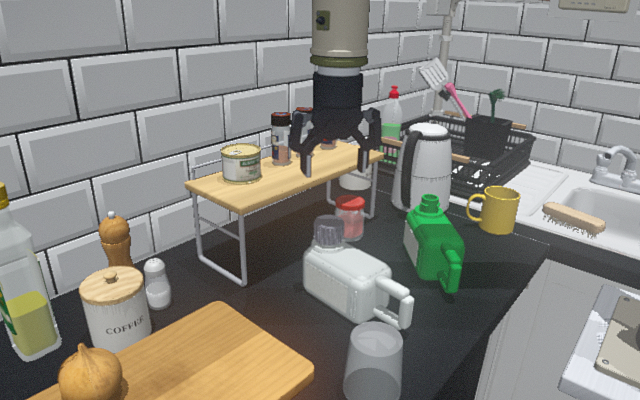

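The jug stands clear of the shelf and upright, with its cap at scene (328,230) and the shelf's jars and jam jar unmoved. The cap averages to (0.549, 0.216), top at 0.141. I'll move over it and descend.

```bash
python3 -m jog '{"offset":[[0.01,-0.004,0],[0,0,-0.01],[0,0,-0.02],[0,0,-0.02],[0,0,-0.02],[0,0,-0.02],[0,0,-0.01],[0,0,-0.007],[0,0,0],[0,0,0]],"yaw":[0,0,0,0,0,0,0,0,0,0],"jaw":[0,0,0,0,0,0,0,0,0,0]}'
python3 - <<'E'
from h import *
for n in ['scene','top']:
    c=manip.camera(n)
    for t in ['cap_top','cap']:
        for d in manip.tip_of(c,t): print(n,t,np.round(d['at'],3),round(d['score'],2))
    cv2.imwrite(f'pics/{n}4.png',cv2.resize(c['frame'][130:330,230:430] if n=='scene' else c['frame'][150:350,180:380],(600,600))[:,:,::-1])
E
```

```text
clock: 11.05
position: [0.5468, 0.2175, 0.1107]
ee_rot: [0.278, 0.961, 0.0, 0.0]
ft_force: [-1.0, 0.6, -0.1]
grip_width: 1.002
grasp_force: 0.0
scene cap_top [0.55  0.216 0.144] 0.81
scene cap [0.548 0.219 0.104] 0.98
```

View pics/scene4.png

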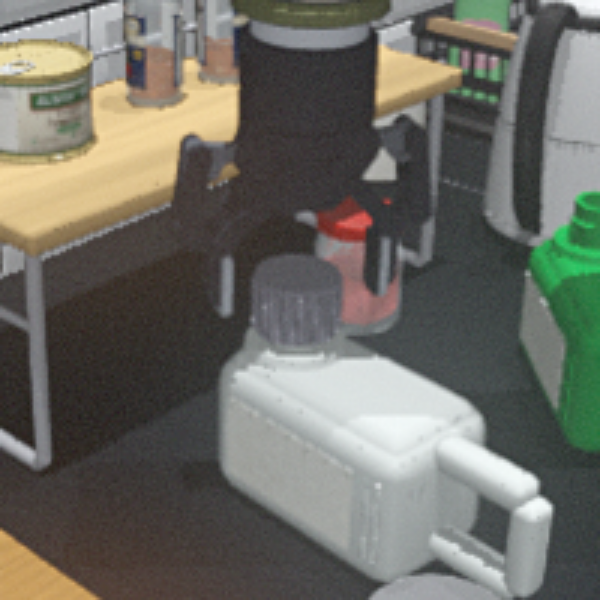

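The open fingers straddle the cap at crop (297,300), and the jam jar behind is clear. I'll trim by 2 mm and close.

```bash
python3 -m jog '{"offset":[[0.002,-0.001,-0.002],[0,0,0],[0,0,0],[0,0,0],[0,0,0],[0,0,0],[0,0,0]],"yaw":[0,0,0,0,0,0,0],"jaw":[1,1,1,1,1,1,1]}' 80
python3 -m jog '{"offset":[[0,0,-0.002],[0,0,-0.002],[0,0,-0.002],[0,0,0],[0,0,0]],"yaw":[0,0,0,0,0],"jaw":[1,1,1,1,1]}'
```

```text
clock: 11.93
position: [0.549, 0.2169, 0.1088]
ee_rot: [0.278, 0.961, 0.001, 0.0]
ft_force: [3.1, 3.2, 2.3]
grip_width: 0.576
grasp_force: 82.7
clock: 12.35
position: [0.549, 0.2171, 0.1034]
ee_rot: [0.278, 0.961, 0.001, 0.001]
ft_force: [1.0, 2.0, 7.9]
grip_width: 0.576
grasp_force: 83.6
```

```bash
python3 -m jog '{"offset":[[0,0,-0.001],[0,0,0],[0,0,0]],"yaw":[0,0,0],"jaw":[1,1,1]}'
python3 - <<'E'
from h import *
for i in range(4): o=manip.get_obs();print(o['ft_force'].round(1),o['torque'].round(2));c=manip.camera('scene')
for t in ['cap_top','cap','jug_handle']:
    for d in manip.tip_of(c,t)[:2]: print(t,np.round(d['at'],3),round(d['score'],2))
E
```

```text
clock: 12.6
position: [0.5491, 0.2171, 0.1027]
ee_rot: [0.278, 0.961, 0.001, 0.001]
ft_force: [-0.9, 1.9, 12.4]
grip_width: 0.575
grasp_force: 84.0
[-0.9  1.9 12.4] [ 0.36  0.16 -0.02]
[-0.3  1.9 11.7] [0.3  0.14 0.  ]
[-1.   1.8 11.6] [0.32 0.13 0.05]
[-0.2  1.6 11.1] [0.34 0.12 0.07]
cap_top [0.546 0.217 0.133] 0.69
cap [0.549 0.217 0.102] 0.9
jug_handle [0.38  0.079 0.083] 0.77
jug_handle [0.404 0.236 0.081] 0.73
```

About 12 N with the cap down about 6 mm, as specified. I'll twist now, anticlockwise (+yaw).

```bash
python3 -m jog '{"offset":[[0,0,0],[0,0,0],[0,0,0],[0,0,0],[0,0,0],[0,0,0],[0,0,0],[0,0,0]],"yaw":[2,4,4,4,4,4,4,0],"jaw":[1,1,1,1,1,1,1,1]}'
python3 - <<'E'
from h import *
o=manip.get_obs();print(o['torque'].round(2),o['joint_pos'].round(2),R.from_quat(o['ee_rot']).as_matrix()[:2,1])
c=manip.camera('scene')
for t in ['cap_top','jug','jug_handle']:
    for d in manip.tip_of(c,t)[:2]: print(t,np.round(d['at'],3),round(d['score'],2))
E
```

```text
clock: 13.62
position: [0.5495, 0.2173, 0.103]
ee_rot: [0.052, 0.999, 0.001, 0.001]
ft_force: [1.3, 3.7, 12.7]
grip_width: 0.576
grasp_force: 84.1
[ 0.5  -0.19  0.16] [ 0.29  0.55 -0.97  1.67  0.48  1.18  0.67] [0.10419949 0.99455472]
cap_top [0.546 0.218 0.133] 0.66
jug [0.447 0.008 0.007] 0.92
jug [ 0.508  0.22  -0.001] 0.59
jug_handle [0.38  0.082 0.083] 0.68
jug_handle [0.402 0.236 0.08 ] 0.57
```

```bash
python3 -m jog '{"offset":[[0,0,0],[0,0,0],[0,0,0],[0,0,0],[0,0,0],[0,0,0],[0,0,0],[0,0,0],[0,0,0],[0,0,0],[0,0,0],[0,0,0]],"yaw":[4,4,4,4,4,4,4,4,4,2,0,0],"jaw":[1,1,1,1,1,1,1,1,1,1,1,1]}'
python3 - <<'E'
from h import *
o=manip.get_obs();v=R.from_quat(o['ee_rot']).as_matrix()[:2,1];print(o['torque'].round(2),o['joint_pos'].round(2),np.degrees(np.arctan2(v[1],v[0]))-57.7)
c=manip.camera('scene')
for t in ['cap_top','jug_handle','jug']:
    for d in manip.tip_of(c,t)[:2]: print(t,np.round(d['at'],3),round(d['score'],2))
E
```

```text
clock: 14.82
position: [0.5495, 0.2176, 0.103]
ee_rot: [-0.274, 0.962, 0.001, 0.002]
ft_force: [1.5, 3.9, 12.5]
grip_width: 0.574
grasp_force: 84.0
[ 0.64 -0.29  0.12] [ 0.37  0.62 -1.09  1.66  0.58  1.22  1.27] 64.09646541125757
cap_top [0.546 0.219 0.135] 0.84
jug_handle [0.402 0.234 0.082] 0.93
jug_handle [0.38  0.083 0.082] 0.84
jug [0.447 0.011 0.002] 0.85
jug [ 0.508  0.221 -0.   ] 0.55
```

```bash
python3 -m jog '{"offset":[[0,0,0.002],[0,0,0.002],[0,0,0.002],[0,0,0.002],[0,0,0.002],[0,0,0]],"yaw":[0,0,0,0,0,0],"jaw":[1,1,1,1,1,1]}'
```

```text
clock: 15.52
position: [0.5489, 0.2163, 0.1117]
ee_rot: [-0.273, 0.962, -0.0, 0.0]
ft_force: [2.2, 2.3, 5.1]
grip_width: 0.575
grasp_force: 83.0
```

```bash
python3 -m jog '{"offset":[[0,0,0.004],[0,0,0.004],[0,0,0.004],[0,0,0.004],[0,0,0]],"yaw":[0,0,0,0,0],"jaw":[1,1,1,1,1]}'
python3 -m jog '{"offset":[[0,0,0.005],[0,0,0.005],[0,0,0.005],[0,0,0.005],[0,0,0.005],[0,0,0.005],[0,0,0.003],[0,0,0],[0,0,0]],"yaw":[0,0,0,0,0,0,0,0,0],"jaw":[1,1,1,1,1,1,1,1,1]}'
python3 - <<'E'
from h import *
for n in ['scene','top']:
    c=manip.camera(n); save(n+'5',c)
    for t in ['cap_top','cap','jug_handle','jug','jug_mouth','jam_jar','spice_a']:
        for d in manip.tip_of(c,t): print(n,t,np.round(d['at'],3),round(d['score'],2))
    if n=='scene': cv2.imwrite('pics/scene5c.png',cv2.resize(c['frame'][90:330,210:450],(600,600))[:,:,::-1])
E
```

```text
clock: 15.93
position: [0.5485, 0.2165, 0.1282]
ee_rot: [-0.274, 0.962, -0.0, 0.0]
ft_force: [0.9, -1.0, -0.4]
grip_width: 0.578
grasp_force: 83.2
clock: 16.68
position: [0.5486, 0.2163, 0.1604]
ee_rot: [-0.273, 0.962, 0.0, 0.0]
ft_force: [-1.2, -0.5, -1.1]
grip_width: 0.571
grasp_force: 83.2
scene cap_top [0.547 0.216 0.194] 0.98
scene cap [0.546 0.22  0.159] 0.59
scene jug_handle [0.38  0.08  0.085] 0.86
scene jug_handle [0.402 0.237 0.081] 0.81
scene jug [ 0.507  0.219 -0.002] 0.59
scene jug_mouth [0.549 0.219 0.129] 0.85
scene jug_mouth [ 0.48  -0.029  0.127] 0.72
scene jam_jar [0.648 0.025 0.   ] 0.79
scene jam_jar [0.551 0.217 0.16 ] 0.5
scene jam_jar [0.404 0.233 0.08 ] 0.22
scene spice_a [0.757 0.052 0.169] 0.84
scene spice_a [0.754 0.126 0.168] 0.6
scene spice_a [0.551 0.216 0.125] 0.32
top jug_handle [0.402 0.234 0.079] 0.6
top jug [0.451 0.008 0.002] 0.73
top jug_mouth [ 0.481 -0.021  0.127] 0.57
top jam_jar [0.645 0.021 0.   ] 0.58
top spice_a [ 0.754 -0.031  0.171] 0.88
top spice_a [0.752 0.051 0.172] 0.87
top spice_a [0.755 0.124 0.167] 0.77
```

View pics/scene5c.png

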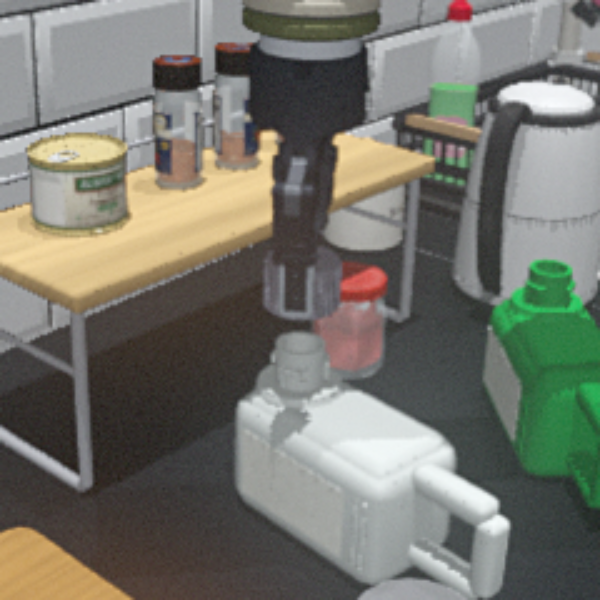

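The crop shows the grey cap upright in the fingers at (300,285), about 3 cm above the open neck at (302,355). The jug is standing and the jars are undisturbed.

```bash
python3 -c "
from workcell import manip
print(manip.hand_in())"
```

```text
the job is handed in; nothing more can be done
None
```

The job is handed in: the white jug stands clear of the shelf, and its cap was pressed, twisted about 64° and lifted off; the gripper holds it upright about 3 cm above the open neck, with the jars unmoved (16.7 s used).

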